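Re-stock a gas filter panel in flow order

TASK

Change the gas filters: take the spent white-headed cartridge off the filter panel, stand it in the yellow return dish and put the orange storage cap down over its head, hollow side down. Stand the three fresh cartridges upright in the panel's seats in gas-flow order: blue in the seat next to the brass inlet block, red in the seat next to the dark steel outlet block, and green between them in the middle seat. Leave the amber bottle standing where it is.

Things in the scene. Friction and masses are not known exactly. Their poses are not given: they have to be found in the camera images.
- blue: Filter cartridge, an upright cylinder 120 mm tall: black foot 40 mm across (lowest 18 mm), clear tube 34 mm across, blue head 36 mm across (top 30 mm); about 140 g. Origin: centre of its underside, z up along the cylinder. Starts standing upright on the bench among the other loose things, in the row nearest the robot.
- green: Filter cartridge, an upright cylinder 120 mm tall: black foot 40 mm across (lowest 18 mm), clear tube 34 mm across, green head 36 mm across (top 30 mm); about 140 g. Origin: centre of its underside, z up along the cylinder. Starts standing upright on the bench among the other loose things, in the row nearest the robot.
- red: Filter cartridge, an upright cylinder 120 mm tall: black foot 40 mm across (lowest 18 mm), clear tube 34 mm across, red head 36 mm across (top 30 mm); about 140 g. Origin: centre of its underside, z up along the cylinder. Starts standing upright on the bench among the other loose things, in the row nearest the robot.
- spent: Filter cartridge, an upright cylinder 120 mm tall: black foot 40 mm across (lowest 18 mm), clear tube 34 mm across, white head 36 mm across (top 30 mm); about 140 g. Origin: centre of its underside, z up along the cylinder. The filling in its tube is black (used up). Starts standing in one of the two end seats of the panel, the one towards +y; whether that is the inlet or the outlet end varies.
- cap: Orange round storage cap, 50 mm outside diameter, 20 mm tall, lying hollow side down on the bench in the row nearest the robot; about 30 g. Its underside has a round hollow 44 mm wide and 12 mm deep that goes loosely over a cartridge head; seated, its underside is 108 mm above the underside of the cartridge and it adds 8 mm to the height. Origin: centre of its open underside, z up.
- amber: Small amber glass bottle with a black screw cap, 48 mm across and 105 mm tall, standing in the row nearest the robot. Leave it alone. Origin: centre of its underside, z up.
- panel: Fixed aluminium filter panel lying on the bench: plate 90 mm (its x) by 300 mm (its y), 14 mm thick. Three round seats on its y axis at y = -75, 0 and +75 mm: the seat floor is the plate's top, 14 mm above the bench, ringed by a black rim 4 mm high, 58 mm inside and 64 mm outside diameter. Origin: centre of its underside, below the middle seat; z up.
- inlet: Fixed brass gas inlet block, 44 by 30 mm and 34 mm tall, standing on one end of the panel at y = -125 or +125 mm in the panel's frame (varies; the outlet is at the other end), 50 mm from the centre of the nearest seat. Origin: centre of its underside.
- outlet: Fixed dark steel gas outlet block, same size as the inlet block, on the other end of the panel, 50 mm from the centre of the nearest seat. Origin: centre of its underside.
- dish: Fixed yellow round return dish, 84 mm across, 10 mm tall, to the left or right of the panel (varies; a grey rack of small vials stands on the other side). Its flat inner floor is 5 mm above the bench and 58 mm across. Origin: centre of its underside, z up.

How it is judged (in metres and radians):
At the end, for the whole second after the job is handed in: Blue (by the brass inlet), green (middle) and red (by the outlet) stand on their seat floors (height 2.5 mm, centre 12 mm); white stands on the dish floor within 12 mm of its centre, orange cap fully down on its head (8 mm); all upright within 0.1 rad, released, at rest (height (world z) of blue between 0.0115 and 0.0165 m and x of blue in the frame of panel between -0.012 and 0.012 m and height (world z) of green between 0.0115 and 0.0165 m and x of green in the frame of panel between -0.012 and 0.012 m and height (world z) of red between 0.0115 and 0.0165 m and x of red in the frame of panel between -0.012 and 0.012 m and horizontal distance between blue and inlet below 0.064 m and horizontal distance between green and panel below 0.012 m and horizontal distance between red and outlet below 0.064 m and horizontal distance between spent and dish below 0.012 m and height (world z) of spent between 0.0025 and 0.0075 m and horizontal distance between cap and spent below 0.008 m and z of cap in the frame of spent between 0.105 and 0.1115 m and angle between each of blue, green, red, spent, cap's own z axis and vertical below 0.1 rad and linear speed of each of blue, green, red, spent, cap below 0.02 m/s and angular speed of each of blue, green, red, spent, cap below 0.2 rad/s); the robot touches nothing.
It fails at once if the amber bottle is pushed more than 30 mm from its place or knocked over (distance of amber from where it was at the start of the episode above 0.03 m or angle between amber's own z axis and vertical above 0.5 rad).
It also fails if it takes over 144 s, if anything falls off the work surface, if the arm or the gripper's body presses on something with over 40 N, if the wrist force passes 120 N, or if a joint passes its speed limit or range.

ROBOT

A 6-joint arm with a two-finger parallel gripper is mounted at the origin on the work surface. World frame = base frame: x ahead of the robot, y to its left, z up, the work surface at z = 0. Lengths are in mm, angles in rad, forces in N, time in s.
With the tool pointing down it reaches from about 350 to 975 mm from the base axis. Payload 7.1 kg.
Tool frame: the origin (TCP) lies midway between the tips of the shut fingers; the grasp point (between the pads) lies 19 mm behind it (ctrl.grip_point_offset is the distance from the TCP to the grasp point, in mm); z points along the fingers, y is the line along which they close (so a half turn about z gives the same grasp; the last joint's range is limited). The gripper opens to 88 mm and grips with 3 to 60 N. Pads are 20 mm wide; open, the fingers measure 115 mm over their backs; the gripper's body (75 mm by 178 mm) begins 61 mm behind the grasp point.
Start: joints at [1.116, 0.423, 1.63, -0, 1.089, -0.019], TCP at [263.802, 566.58, 196.075] pointing down, gripper open.
Joint ranges: [-3, 3], [-0.9, 2.11], [0.09, 2.58], [-1.31, 4.45], [0.11, 2.69], [-2.54, 2.54]. Speed limits (rad/s): [2.39, 2.39, 3.01, 3.14, 3.14, 3.14].

INTERFACE

Orientations are given as a rotation vector (axis times angle).
In Python, from workcell import get_obs, optics, close_job, spotter, ctrl gives the robot as it stands. The module is installed in compiled form; this text tells all that it offers.
- The arm moves only by the tool move_arm, never from a script. Its argument "rows" is a list of rows, each a list of 5 numbers: the shift along the tool's x, y, z in cm, then the turn about the tool's z in degrees, then the opening in per cent of the stroke, from 0 (shut) to 100 (fully open). A call has 1 to 10 rows; each row shifts and turns the commanded pose from where the row before left it, along the tool's axes as they then stand; what a row does not reach is not made up. A row lasts 1/8 s, in which the tool goes at most 62.5 mm and 10.7 degrees, less where a joint would pass 70% of its speed; a pose out of reach is approached as far as the arm can. A call with a gripper value outside its range is refused whole. The fingers move at their own pace and stop on an object; the grip force is fixed at half the most. Time passes only in rows, so rows that do not move let the fingers close. It gives the time, the measured TCP pose, the force, the opening and the grip force at its end, in the units of the state.
- get_obs(): the state, without advancing time (a new reading comes with each control period).
- optics.get_image(name): name is "scene" or "side" or "wrist"; returns the picture (400x640x3 uint8, blue, green, red); there is no depth.
- optics.calibration(name): a dict with "camera_matrix" (3x3 intrinsics, pixels), "xyz" and "orientation" of the camera in the world. Camera axes: x right, y down, z forward; pixel columns grow to the right and rows downward; lengths in mm; the calibration is good to about 2 mm. The wrist camera is an equidistant fisheye: a pixel r from the principal point sees the ray r / f radians off the axis. A picture is of the moment at which its call begins: read the wrist's pose just before it. calibration takes no time and is no camera call; for the wrist camera it gives the pose at the moment of the call.
- close_job(): hands the job in; it is judged then, once.
Trained networks look in the newest picture that a camera, given by its name, has taken for a name from the list of things; names that differ only in an ending like _2 or _b are one class to them, and where a whole thing is asked for, a point or a joint stands for the part that bears it (a point fixed in the world has none). Each returns a list of dicts, best first, with "conf" (0 to 1); they miss things now and then, are a little off and sometimes report something else, mostly with a low value. They report only what shows in the picture. A call takes as long as a camera call.
- spotter.find_in(camera, label): "point" ([column, row] in pixels, amid what is visible of it).
- spotter.regions_of(camera, label): "region" (400x640 bool, what is visible of it) and "point" ([column, row] in pixels, amid what is visible of it).
The state is a dict: "t": time; "qpos": joint angles; "qvel": joint speeds; "joint_torque": joint torques, N m; "ee_pos": TCP position; "orientation": TCP orientation; "ft_force": force on the tool from outside, world axes, zero at the start; "moment": the same for the moment, N m; "width": finger opening in mm; "grasp_force": force on a finger pad.
Only numpy, scipy, OpenCV 4.12 (cv2) and the standard library are available. Lean on these libraries where they do the work, as an engineer would, in place of code of your own. Each camera call takes 0.05 s, during which the arm holds its last target. There are 200 camera calls.

## Working session

There is one attempt and no reset: what is moved stays moved. The work goes in short steps, Python scripts to look and compute and a tool call to move; the robot and the scene stay as the last step left them, time stands still between calls to the robot, and variables do not carry over. Pictures are saved under pics/ and viewed, at most 14 in all, crops included, and the job is handed in when it is done.

Besides the shell and the picture viewer there is one more tool, called after "Request:" as name([rows], argument=value, ...), one row to a line, values as JSON. move_arm: Moves the arm, as the interface text tells. Its arguments: {"type":"object","properties":{"rows":{"type":"array","items":{"type":"array","items":{"type":"number"}}}},"required":["rows"]}

```bash
mkdir -p pics
cat > h.py <<'E'
import numpy as np, cv2
from scipy.spatial.transform import Rotation as R
from workcell import get_obs, optics, close_job, spotter, ctrl
def ray(cam,p,c=None):
    c=c or optics.calibration(cam); K=np.array(c["camera_matrix"],float)
    x=(p[0]-K[0,2])/K[0,0]; y=(p[1]-K[1,2])/K[1,1]
    if cam=="wrist":
        r=np.hypot(x,y); s=np.sin(r)/r if r>1e-9 else 1
        d=np.array([x*s,y*s,np.cos(r)])
    else: d=np.array([x,y,1.])
    o=np.array(c["orientation"],float)
    M=o if o.shape==(3,3) else R.from_rotvec(o).as_matrix()
    return np.array(c["xyz"],float),M@d
def hit(cam,p,z,c=None):
    o,d=ray(cam,p,c); return o+d*(z-o[2])/d[2]
def tri(p1,c1,p2,c2):
    o1,d1=ray(c1,p1);o2,d2=ray(c2,p2)
    t=np.linalg.lstsq(np.c_[d1,-d2],o2-o1,rcond=None)[0]
    a,b=o1+d1*t[0],o2+d2*t[1]; return (a+b)/2,np.linalg.norm(a-b)
E
python3 - <<'E'
from h import *
s=get_obs();print(s["t"],s["ee_pos"],s["orientation"],s["width"])
np.set_printoptions(precision=1,suppress=True)
for c in("scene","side","wrist"):
    im=optics.get_image(c);cv2.imwrite(f"pics/{c}0.png",im)
    k=optics.calibration(c);print(c,k)
    for l in("blue","green","red","spent","cap","amber","panel","inlet","outlet","dish"):
        for r in spotter.find_in(c,l)[:2]: print(l,np.array(r["point"]),round(r["conf"],2),end="; ")
    print()
E
```

```text
0.0 [263.53882903 566.05066327 195.31184868] [-6.78980076e-01 -3.06698042e+00  2.37959858e-03] 88.07274398435449
scene {'camera_matrix': array([[378.4,   0. , 320.9],
       [  0. , 378.4, 201.2],
       [  0. ,   0. ,   1. ]]), 'xyz': array([839.2, 497.2, 628.5]), 'orientation': array([-0.7, -2.6,  1.1])}
blue [333.3 146.2] 0.7; blue [300.6 250.8] 0.19; green [429.7 243.9] 0.72; red [309.9 127.5] 0.57; spent [284.7 219.4] 0.91; cap [356.8 190.1] 0.62; cap [333.6 148.7] 0.28; amber [387.5 216.8] 0.71; amber [334.  145.2] 0.49; inlet [242.2 180.6] 0.53; outlet [297.5 250.6] 0.76; dish [245.  139.9] 0.97; 
side {'camera_matrix': array([[409.5,   0. , 326.6],
       [  0. , 409.5, 199.5],
       [  0. ,   0. ,   1. ]]), 'xyz': array([ 503.1, -606.6,  741.1]), 'orientation': array([-2.4,  0.1, -0. ])}
blue [278.6 257. ] 0.96; blue [371.9 193.6] 0.4; green [278.3 149.3] 0.77; red [275.8 307.1] 0.97; spent [374.1 193.5] 0.98; cap [287.4 231.3] 0.75; cap [358.  191.9] 0.17; amber [286.3 181.6] 0.72; panel [379.7 248.5] 0.84; inlet [387.9 281.9] 0.88; outlet [358.2 190.7] 0.6; dish [359.1 379.5] 0.84; 
wrist {'camera_matrix': array([[309.7,   0. , 316.6],
       [  0. , 309.7, 201.6],
       [  0. ,   0. ,   1. ]]), 'xyz': array([199.9, 596.3, 383.7]), 'orientation': array([2.5, 1.6, 0.2])}
red [ 36.8 393.9] 0.59;
```

View pics/scene0.png

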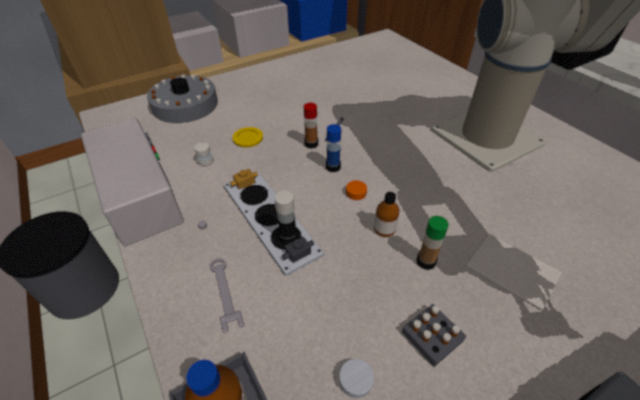

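View pics/side0.png

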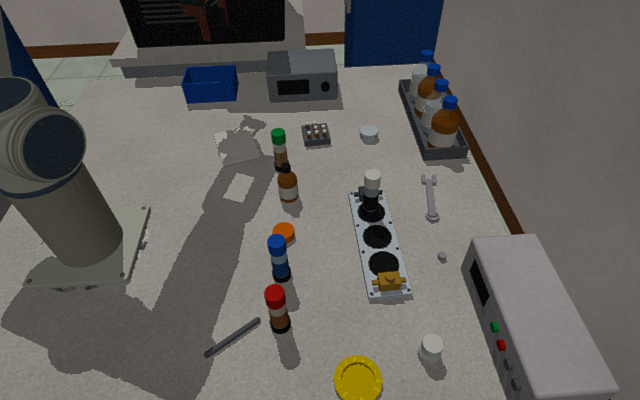

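View pics/wrist0.png

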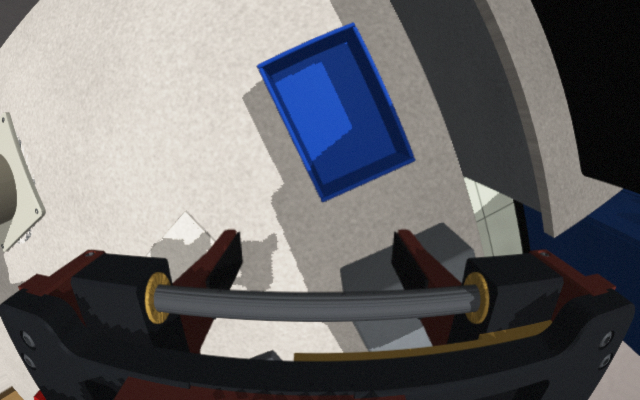

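The side view shows the near row: green (279,135), amber (288,185), cap (284,232), blue (277,243) and red (275,296). Spent is at (372,180) in the seat beside the dark outlet, with the brass inlet at (388,281) and the dish at (358,379). So blue goes in the −y seat, green in the middle and red in the +y seat.

Run:
```python
from h import *
np.set_printoptions(precision=1,suppress=True)
guess={"scene":{"blue":(334,132),"green":(436,228),"red":(310,110),"spent":(285,200),"cap":(357,190),"dish":(248,137),"inlet":(243,180)},
"side":{"blue":(277,243),"green":(279,136),"red":(275,296),"spent":(372,180),"cap":(284,232),"dish":(358,379),"inlet":(388,281)}}
rng={"blue":[(105,150,40),(125,255,255)],"green":[(45,120,40),(85,255,255)],"red":[(0,190,60),(4,255,255)],"cap":[(6,200,120),(14,255,255)],"dish":[(24,150,90),(34,255,255)],"spent":[(0,0,110),(180,60,255)],"inlet":[(14,110,60),(24,255,255)]}
P={}
for c in guess:
    im=cv2.imread(f"pics/{c}0.png");hsv=cv2.cvtColor(im,cv2.COLOR_BGR2HSV)
    for n,(u,v) in guess[c].items():
        m=cv2.inRange(hsv,*map(np.array,rng[n]));w=30
        if n=="spent":
            q=hsv[v,u];m=cv2.inRange(hsv,np.array((0,0,int(q[2])-25)),np.array((180,int(q[1])+20,255)));w=12
        k=np.zeros_like(m);k[max(0,v-w):v+w,u-w:u+w]=1;m=m*k
        nl,L,st,ce=cv2.connectedComponentsWithStats(m);i=1+np.argmax(st[1:,4])
        x,y,ww,hh,a=st[i];P[c,n]=(x+ww/2-.5,y+hh/2-.5) if n in("dish",) else ce[i]
        print(c,n,P[c,n],st[i])
H={"blue":105,"green":105,"red":105,"spent":119,"cap":13,"dish":9,"inlet":20}
for n in H:
    t,e=tri(P["scene",n],"scene",P["side",n],"side")
    print(n,t,"err",round(e,1),hit("scene",P["scene",n],H[n])[:2],hit("side",P["side",n],H[n])[:2])
for a,b in(((371,212),(288,235)),((377,236),(268,215)),((384,264),(255,194))):
    print("seat",hit("side",a,18)[:2],hit("scene",b,18)[:2])
t,e=tri((387.5,210),"scene",(288,185),"side");print("amber",t,e)
```

```text
scene blue [333.5 133. ] [327 125  14  17 196]
scene green [436.7 227.6] [427 216  21  24 384]
scene red [310.  110.3] [305 103  11  15 144]
scene spent [285.  195.5] [273 188  24  24 367]
scene cap [356.7 188.9] [347 181  19  18 256]
scene dish (np.float64(247.0), np.float64(137.0)) [233 128  29  19 434]
scene inlet [243.8 178.5] [231 169  26  19 326]
side blue [276.6 244.9] [268 234  18  23 342]
side green [277.9 136. ] [271 128  14  17 200]
side red [274.3 295.9] [265 284  20  25 353]
side spent [372.  178.1] [360 168  24  24 507]
side cap [283.7 229. ] [273 222  21  16 209]
side dish (np.float64(358.0), np.float64(377.0)) [ 334  355   49   45 1800]
side inlet [388.9 280.6] [373 271  33  20 463]
blue [ 432.8 -116.2  106.1] err 0.6 [ 431.7 -117.5] [ 433.  -115.5]
green [432.7 226.5 106.6] err 0.2 [431.2 225.7] [432.6 228.6]
red [ 430.4 -228.6  106.9] err 0.4 [ 429.2 -231.2] [ 430.  -227.3]
spent [638.   30.1 129.7] err 4.1 [631.6  20.5] [642.2  40.3]
cap [438.9  -4.5  18.6] err 0.3 [435.   -9.1] [438.5   0.1]
dish [ 567.9 -342.2    7.9] err 1.2 [ 569.  -340.8] [ 567.2 -342.4]
inlet [ 651.3 -165.9   28.9] err 0.6 [ 648.2 -175.6] [ 653.4 -160.5]
seat [645.2  30.4] [639.5  33. ]
seat [647.9 -42.2] [650.2 -39.8]
seat [ 650.7 -118.1] [ 646.9 -114.8]
amber [448.1 108.2  51.4] 9.888290523934526
```

Request:
move_arm([
  [0,0,0,9.3,100],
  [0,0,0,9.3,100],
  [0,0,0,9.3,100],
  [0,0,0,9.3,100],
  [0,0,0,9.3,100],
  [0,0,0,9.3,100],
  [0,0,0,9.3,100],
  [-4.9,3.4,0,0,100],
  [-4.9,3.4,0,0,100],
  [-4.9,3.4,0,0,100],
])

```text
t: 2.9
ee_pos: [366.4, 418.1, 196.2]
orientation: [2.222, 2.221, 0.001]
ft_force: [1.0, 0.1, 0.1]
width: 87.6
grasp_force: 0.0
```

Request:
move_arm([
  [-4.9,3.4,0,0,100],
  [-4.9,3.4,0,0,100],
  [-4.9,3.4,0,0,100],
  [-4.9,3.4,0,0,100],
  [-4.9,3.4,0,0,100],
  [-4.9,3.4,0,0,100],
  [0,0,0,0,100],
  [0,0,0,0,100],
])

```text
t: 3.9
ee_pos: [568.8, 125.2, 195.9]
orientation: [-2.223, -2.219, 0.001]
ft_force: [-0.7, 1.2, -0.3]
width: 87.8
grasp_force: 0.0
```

Run:
```python
from h import *
np.set_printoptions(precision=1,suppress=True)
c=optics.calibration("wrist");im=optics.get_image("wrist");cv2.imwrite("pics/w1.png",im);print(c["xyz"])
for l,z in(("spent",119),("cap",15),("amber",105),("green",105),("blue",105),("outlet",30),("inlet",30),("panel",14)):
    for r in spotter.find_in("wrist",l)[:2]: print(l,np.array(r["point"]),round(r["conf"],2),hit("wrist",r["point"],z,c)[:2])
```

```text
[570.  196.2 383.5]
spent [376.3 261.7] 0.93 [626.7  64.9]
cap [236.3 279.7] 0.51 [457.8 -15.4]
cap [184.1  97.1] 0.36 [404.8 231.8]
amber [214.2 192.6] 0.57 [471.4 130.1]
green [183.   95.6] 0.6 [444.  224.7]
blue [225.7 337.5] 0.73 [461.6 -45.5]
outlet [376.3 217.1] 0.61 [642.   81.1]
panel [356.2 265.6] 0.74 [622.2   7.7]
```

View pics/w1.png

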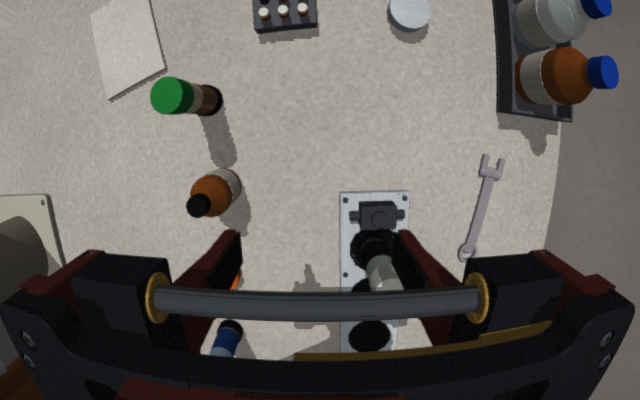

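Run:
```python
from h import *
np.set_printoptions(precision=1,suppress=True)
for n,p,z in(("seat+",(374,246),18),("outlet",(378,216),34),("edgeL",(340,192),14),("edgeR",(409,191),14),("edgeL2",(342,340),14),("green top",(168,95),120),("amber top",(200,204),105),("mid seat",(369,333),18)): print(n,hit("wrist",p,z)[:2])
for cam,e in(("side",((349,193),(386,191),(372,299),(411,293))),("scene",((289,271),(321,249)))):
    for p in e: print(cam,p,hit(cam,p,14)[:2])
```

```text
seat+ [644.4  38.2]
outlet [643.7  84.2]
edgeL [598.7 109. ]
edgeR [686.7 110.6]
edgeL2 [ 608.6 -122.3]
green top [435.3 225.6]
amber top [455.5 119. ]
mid seat [ 648.5 -106.5]
side (349, 193) [600.9 101.4]
side (386, 191) [693.5 100.3]
side (372, 299) [ 613.6 -196. ]
side (411, 293) [ 693.5 -189. ]
scene (289, 271) [678.6 109.9]
scene (321, 249) [598.6  97.4]
```

Request:
move_arm([
  [-4.6,3.76,0,0,100],
  [-4.6,3.76,0,0,100],
  [0,0,3,0,100],
  [0,0,3.8,0,100],
  [0,0,3,0,100],
  [0,0,0,0,100],
  [0,0,0,0,40],
  [0,0,0,0,0],
  [0,0,0,0,0],
  [0,0,0,0,0],
])

```text
t: 5.6
ee_pos: [644.7, 33.1, 98.8]
orientation: [2.222, 2.22, 0.001]
ft_force: [-0.7, 1.2, -0.4]
width: 51.3
grasp_force: 0.0
```

Request:
move_arm([
  [0,0,0,0,0],
  [0,0,0,0,0],
  [0,0,0,0,0],
  [0,0,-2,0,0],
])

```text
t: 6.1
ee_pos: [642.9, 33.0, 117.1]
orientation: [-2.221, -2.218, 0.004]
ft_force: [-0.6, -0.4, -1.1]
width: 35.3
grasp_force: 30.0
```

Request:
move_arm([
  [0,0,-3,0,0],
  [0,0,-3,0,0],
  [0,0,-1,0,0],
  [-5.36,-1.08,0,0,0],
  [-5.36,-1.08,0,0,0],
  [-5.36,-1.08,0,0,0],
  [-5.36,-1.08,0,0,0],
  [-5.36,-1.08,0,0,0],
  [-5.36,-1.08,0,0,0],
  [-5.36,-1.08,0,0,0],
])

```text
t: 7.35
ee_pos: [567.5, -343.5, 187.8]
orientation: [-2.222, -2.22, 0.0]
ft_force: [1.1, 0.3, -0.5]
width: 35.1
grasp_force: 30.0
```

Request:
move_arm([
  [0,0,3,0,0],
  [0,0,3,0,0],
  [0,0,2,0,0],
  [0,0,0,0,0],
  [0,0,0,0,0],
])

```text
t: 7.98
ee_pos: [569.1, -342.2, 109.0]
orientation: [2.221, 2.22, 0.0]
ft_force: [-0.8, 0.8, -1.6]
width: 35.0
grasp_force: 30.0
```

Request:
move_arm([
  [0,0,1,0,0],
  [0,0,0.6,0,0],
  [0,0,0.2,0,0],
  [0,0,0.1,0,0],
  [0,0,0,0,0],
  [0,0,0,0,0],
])

```text
t: 8.72
ee_pos: [568.4, -342.0, 89.2]
orientation: [2.223, 2.22, 0.0]
ft_force: [-0.2, 0.0, -1.0]
width: 35.1
grasp_force: 30.0
```

Run:
```python
from h import *
a=optics.get_image("side")[250:400,230:500];b=optics.get_image("scene")[60:210,150:420]
cv2.imwrite("pics/d1.png",cv2.resize(np.vstack([a,b]),None,fx=2,fy=2,interpolation=3)[:600])
```

```text
(no output)
```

View pics/d1.png

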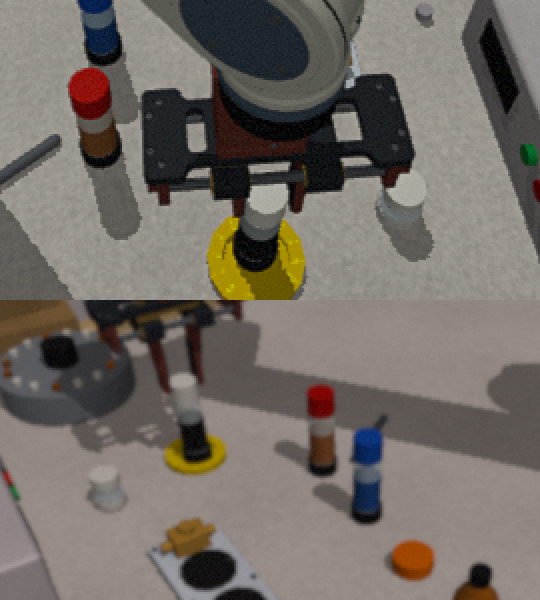

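Request:
move_arm([
  [0,0,0,0,60],
  [0,0,0,0,100],
  [0,0,0,0,100],
  [0,0,0,0,100],
  [0,0,-4,0,100],
  [0,0,-6,0,100],
  [4.0,-1.7,0,0,100],
  [5.5,-2.1,0,0,100],
  [5.5,-2.1,0,0,100],
  [5.5,-2.1,0,0,100],
])

```text
t: 10.07
ee_pos: [487.8, -135.4, 189.2]
orientation: [2.223, 2.219, 0.001]
ft_force: [0.4, 1.0, -0.1]
width: 88.1
grasp_force: 0.0
```

Request:
move_arm([
  [5.5,-2.1,0,0,100],
  [5.5,-2.1,0,0,100],
  [0,0,0,0,100],
  [0,0,0,0,100],
])

```text
t: 10.58
ee_pos: [447.3, -27.0, 189.5]
orientation: [2.221, 2.22, 0.001]
ft_force: [0.0, -0.2, -0.2]
width: 88.0
grasp_force: 0.0
```

Run:
```python
from h import *
np.set_printoptions(precision=1,suppress=True)
s=get_obs();print(s["ee_pos"])
P={}
for c in("side","scene"):
    im=optics.get_image(c);cv2.imwrite(f"pics/{c}2.png",im)
    for l in("spent","cap"):
        r=spotter.regions_of(c,l)
        for q in r[:2]:
            ys,xs=np.where(q["region"]);print(c,l,round(q["conf"],2),q["point"],xs.min(),xs.max(),ys.min(),ys.max())
a=cv2.imread("pics/side2.png")[300:400,290:420];b=cv2.imread("pics/scene2.png")[60:160,190:320]
cv2.imwrite("pics/d2.png",cv2.resize(np.hstack([a,b]),None,fx=3,fy=3,interpolation=3))
```

```text
[447.3 -27.  189.5]
side spent 0.94 [361.3, 359.5] 345 371 335 386
side cap 0.71 [285.7, 231.4] 272 294 222 242
scene spent 0.73 [244.9, 118.7] 235 255 97 141
scene cap 0.69 [356.1, 189.7] 345 366 181 200
scene cap 0.29 [245.6, 121.1] 236 255 98 141
```

View pics/d2.png

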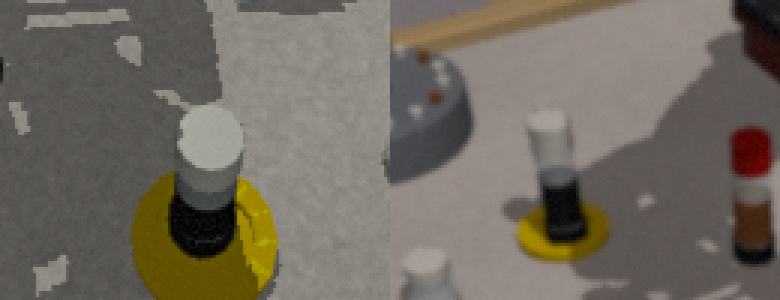

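Run:
```python
from h import *
np.set_printoptions(precision=1,suppress=True)
f=lambda u,v,x0,y0:(x0+u/3-.33,y0+v/3-.33)
print("top",hit("side",f(211,135,290,300),125))
h1=f(549-390,118,190,60)
print("top scene",hit("scene",h1,125), tri(h1,"scene",f(211,135,290,300),"side"))
print("foot",hit("side",f(202,225,290,300),14))
```

```text
top [ 566.4 -335.9  125. ]
top scene [ 563.1 -339.6  125. ] (array([ 565.2, -336.5,  127.1]), np.float64(2.036473000746372))
foot [ 565.6 -340.2   14. ]
```

Run:
```python
from h import *
np.set_printoptions(precision=1,suppress=True)
c=optics.calibration("wrist");im=optics.get_image("wrist");cv2.imwrite("pics/w2.png",im);print(c["xyz"],get_obs()["ee_pos"])
m=cv2.inRange(cv2.cvtColor(im,cv2.COLOR_BGR2HSV),np.array((5,190,100)),np.array((15,255,255)))
n,L,st,ce=cv2.connectedComponentsWithStats(m)
for i in range(1,n):
    if st[i,4]>60: print(st[i],ce[i],hit("wrist",ce[i],18,c)[:2])
```

```text
[448.1  43.2 376.6] [446.9 -27.6 188.9]
[ 287  144   41   42 1324] [307.1 164.7] [436.7  -9. ]
```

View pics/w2.png

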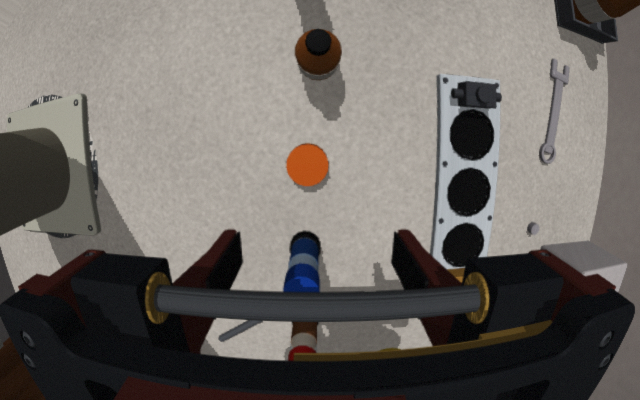

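Run:
```python
from h import *
np.set_printoptions(precision=1,suppress=True)
im=cv2.imread("pics/w2.png");g=cv2.cvtColor(im,cv2.COLOR_BGR2GRAY)
m=cv2.inRange(g,0,45)
n,L,st,ce=cv2.connectedComponentsWithStats(m)
for i in range(1,n):
    if 700<st[i,4]<6000: print(st[i],ce[i],hit("wrist",ce[i],18)[:2])
print("outlet",hit("wrist",(477,94),34)[:2],"amber",hit("wrist",(318,41),105)[:2])
print(hit("side",(283.5,230),18),hit("scene",(356.7,188.9),18))
```

```text
[ 555    0   62   43 1252] [583.3  22.7] [864.2 234.3]
[ 297   29   44   46 1344] [318.7  52.9] [450.5 122.1]
[ 451  109   42   51 1687] [471.5 134.2] [641.9  33.4]
[   0  147   69   87 4111] [ 30.8 187.6] [-35.1 -27.6]
[ 448  168   42   48 1543] [468.3 191.7] [644.  -40.8]
outlet [639.3  83.2] amber [449.3 114.1]
[438.6  -7.   18. ] [438.2  -4.9  18. ]
```

Request:
move_arm([
  [2.0,-0.93,0,0,100],
  [0,0,5,0,100],
  [0,0,5,0,100],
  [0,0,4,0,100],
  [0,0,2.5,0,100],
  [0,0,1.4,0,100],
  [0,0,0.5,0,100],
  [0,0,0,0,100],
  [0,0,0,0,100],
])

```text
t: 12.05
ee_pos: [438.1, -6.9, 5.9]
orientation: [2.222, 2.219, 0.002]
ft_force: [-0.1, -0.3, -0.9]
width: 88.2
grasp_force: 0.0
```

Request:
move_arm([
  [0,0,0,0,30],
  [0,0,0,0,30],
  [0,0,0,0,30],
  [0,0,0,0,0],
  [0,0,0,0,0],
  [0,0,0,0,0],
  [0,0,0,0,0],
  [0,0,0,0,0],
])

```text
t: 13.05
ee_pos: [437.4, -6.8, 5.1]
orientation: [-2.223, -2.22, 0.0]
ft_force: [0.1, -0.9, -0.1]
width: 11.5
grasp_force: 0.0
```

Run:
```python
from h import *
np.set_printoptions(precision=1,suppress=True)
print(get_obs()["width"])
a=optics.get_image("side");b=optics.get_image("scene");cv2.imwrite("pics/side3.png",a);cv2.imwrite("pics/scene3.png",b)
cv2.imwrite("pics/d3.png",cv2.resize(np.hstack([a[150:300,200:360],b[110:260,280:440]]),None,fx=2.5,fy=2.5,interpolation=3))
```

```text
11.542166175070241
```

View pics/d3.png

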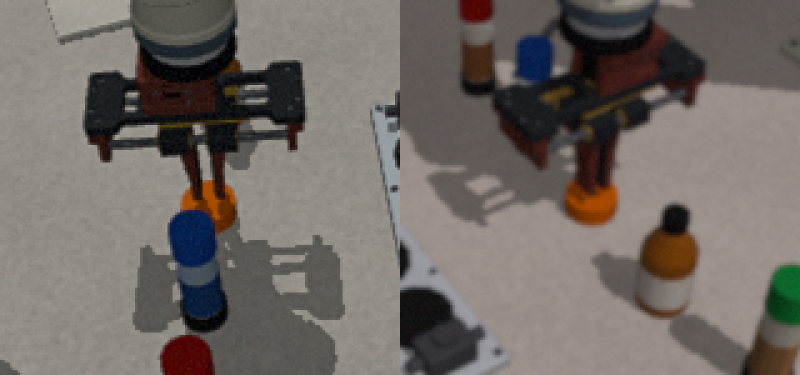

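Run:
```python
from h import *
np.set_printoptions(precision=1,suppress=True)
P={}
for k in("0","3"):
  for c in("side","scene"):
    im=cv2.imread(f"pics/{c}{k}.png");m=cv2.inRange(cv2.cvtColor(im,cv2.COLOR_BGR2HSV),np.array((5,200,70)),np.array((15,255,255)))
    u,v=(284,230) if c=="side" else (357,190)
    q=np.zeros_like(m);q[v-25:v+25,u-25:u+25]=1;m=m*q
    n,L,st,ce=cv2.connectedComponentsWithStats(m);i=1+np.argmax(st[1:,4]);print(k,c,st[i],ce[i])
import cv2
for c in("side","scene"):
  K=optics.calibration(c);M=R.from_rotvec(K["orientation"]).as_matrix()
  for z in(5,20):
    p=np.array(K["camera_matrix"])@(M.T@(np.array([437.4,-6.8,z])-K["xyz"]));print(c,z,p[:2]/p[2])
```

```text
0 side [273 222  21  21 262] [284.6 230.5]
0 scene [347 181  19  18 288] [356.  189.6]
3 side [273 222  21  21 222] [285.  231.5]
3 scene [347 183  19  16 241] [355.9 190.9]
side 5 [283.5 233.6]
side 20 [282.9 229.4]
scene 5 [356.2 192.3]
scene 20 [356.6 187.7]
```

Request:
move_arm([
  [0,0,0,0,0],
  [0,0,0,0,0],
])

```text
t: 13.4
ee_pos: [437.4, -6.8, 5.1]
orientation: [2.223, 2.22, 0.0]
ft_force: [1.1, 0.4, -0.3]
width: 0.3
grasp_force: 0.0
```

Run:
```python
from h import *
print(ctrl.grip_point_offset, [a for a in dir(ctrl) if a[0]!='_'])
s=get_obs();print({k:np.round(v,3) for k,v in s.items()})
```

```text
18.700000000000003 ['Unreachable', 'grip_point_offset']
{'t': np.float64(13.4), 'qpos': array([-0.043,  0.508,  2.136,  0.   ,  0.498, -0.042]), 'qvel': array([ 0.001, -0.   ,  0.   , -0.   ,  0.   , -0.   ]), 'joint_torque': array([-1.0000e-03, -4.3403e+01, -1.1360e+01,  3.4000e-02,  1.8000e-02,
       -0.0000e+00]), 'ee_pos': array([437.431,  -6.825,   5.091]), 'orientation': array([2.223, 2.22 , 0.   ]), 'ft_force': array([ 1.058,  0.419, -0.33 ]), 'moment': array([-0.025,  0.017,  0.023]), 'grasp_force': np.float64(0.0), 'width': np.float64(0.303)}
```

Request:
move_arm([
  [0,0,0,0,100],
  [0,0,0,0,100],
  [0,0,0,0,100],
  [0,0,0,0,100],
  [0,0,0,0,100],
  [0,0,0,0,100],
  [0,0,0,0,100],
  [0,0,0,0,100],
  [0,0,0.4,0,100],
  [0,0,0.1,0,100],
])

```text
t: 14.65
ee_pos: [437.2, -6.8, -0.2]
orientation: [-2.223, -2.22, 0.0]
ft_force: [0.2, 0.0, -0.1]
width: 87.2
grasp_force: 0.0
```

Request:
move_arm([
  [0,0,0.3,0,100],
  [0,0,0.3,0,100],
  [0,0,0.2,0,100],
  [0,0,0.0,0,100],
])

```text
t: 15.15
ee_pos: [437.3, -6.8, -8.1]
orientation: [-2.223, -2.22, 0.0]
ft_force: [-0.7, 0.1, -0.6]
width: 88.1
grasp_force: 0.0
```

Run:
```python
from h import *
a=optics.get_image("side");b=optics.get_image("scene")
cv2.imwrite("pics/d4.png",cv2.resize(np.hstack([a[170:270,220:350],b[130:230,290:420]]),None,fx=3,fy=3,interpolation=3))
```

```text
(no output)
```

View pics/d4.png

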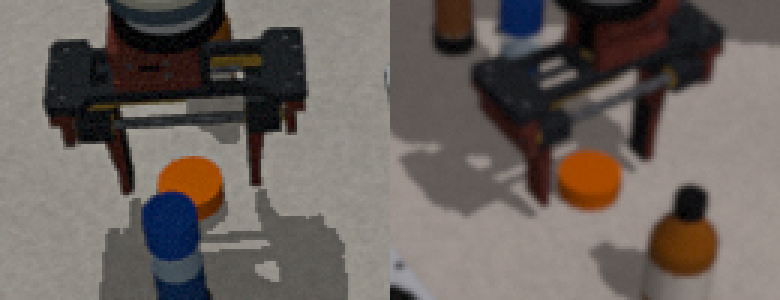

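Request:
move_arm([
  [0,0,0.2,0,100],
  [0,0,0,0,40],
  [0,0,0,0,40],
  [0,0,0,0,40],
  [0,0,0,0,0],
  [0,0,0,0,0],
  [0,0,0,0,0],
  [0,0,0,0,0],
])

```text
t: 16.25
ee_pos: [437.4, -6.8, -9.9]
orientation: [-2.223, -2.22, 0.0]
ft_force: [-0.0, -1.0, 0.8]
width: 48.2
grasp_force: 30.0
```

Request:
move_arm([
  [0,0,-3,0,0],
  [0,0,-5,0,0],
  [0,0,-6,0,0],
  [0,0,-3,0,0],
  [-5.5,2.15,0,0,0],
  [-5.5,2.15,0,0,0],
  [-5.5,2.15,0,0,0],
  [-5.5,2.15,0,0,0],
  [-5.5,2.15,0,0,0],
])

```text
t: 17.38
ee_pos: [544.8, -283.8, 159.9]
orientation: [-2.223, -2.22, -0.0]
ft_force: [0.4, 0.9, -0.4]
width: 48.8
grasp_force: 30.0
```

Request:
move_arm([
  [-3,1.2,0,0,0],
  [-2.6,1.0,0,0,0],
  [0,0,1,0,0],
  [0,0,0,0,0],
  [0,0,0,0,0],
])

```text
t: 18.0
ee_pos: [566.0, -336.7, 149.8]
orientation: [-2.221, -2.22, 0.0]
ft_force: [0.1, -0.0, -0.1]
width: 48.5
grasp_force: 30.0
```

Run:
```python
from h import *
a=optics.get_image("side");b=optics.get_image("scene");cv2.imwrite("pics/side5.png",a);cv2.imwrite("pics/scene5.png",b)
cv2.imwrite("pics/d5.png",cv2.resize(np.hstack([a[290:400,295:425],b[50:160,180:310]]),None,fx=3,fy=3,interpolation=3))
```

```text
(no output)
```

View pics/d5.png

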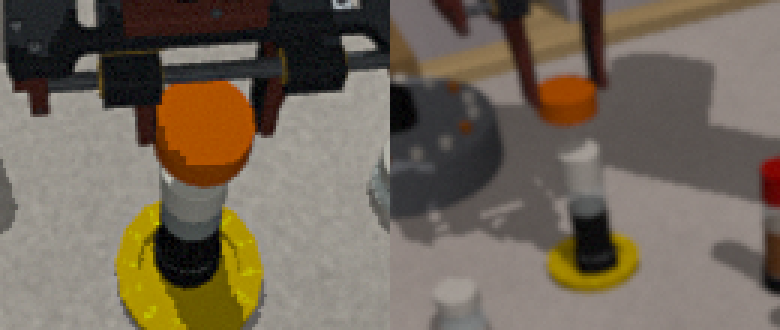

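Run:
```python
from h import *
np.set_printoptions(precision=1,suppress=True)
P={}
for c,(u,v) in(("side",(362,330)),("scene",(239,82))):
    im=cv2.imread(f"pics/{c}5.png");m=cv2.inRange(cv2.cvtColor(im,cv2.COLOR_BGR2HSV),np.array((4,190,60)),np.array((16,255,255)))
    q=np.zeros_like(m);q[v-25:v+25,u-25:u+25]=1;m=m*q
    n,L,st,ce=cv2.connectedComponentsWithStats(m);i=1+np.argmax(st[1:,4]);x,y,w,h,a=st[i];print(c,st[i],ce[i]);P[c]=(x+w/2-.5,y+h/2-.5)
print("cap centre (z 170)",tri(P["side"],"side",P["scene"],"scene"),hit("side",P["side"],170),hit("scene",P["scene"],170))
# spent head, same method: bbox of white head from before
for nm,(s0,sc) in {"head":((289,300),(190,60))}.items():
    # head bbox in pics/d2 crop: side cols 176-243 rows 103-182 ; scene cols 527-573 rows 110-170
    a=(290+209.5/3-.33,300+142/3-.33);b=(190+(550-390)/3-.33,60+139/3-.33)
    print("head centre (z110)",tri(a,"side",b,"scene"),hit("side",a,110),hit("scene",b,110))
```

```text
side [347 317  34  35 960] [362.6 333.3]
scene [229  76  20  16 256] [238.4  82.9]
cap centre (z 170) (array([ 568. , -339.3,  169.1]), np.float64(2.1055027831362527)) [ 568.9 -340.   170. ] [ 567.5 -337.4  170. ]
head centre (z110) (array([ 567.1, -333. ,  109.6]), np.float64(0.8917157672611026)) [ 566.6 -333.   110. ] [ 567.7 -332.5  110. ]
```

Run:
```python
from h import *
np.set_printoptions(precision=1,suppress=True,linewidth=200)
sc=cv2.cvtColor(cv2.imread("pics/scene2.png"),cv2.COLOR_BGR2GRAY);si=cv2.cvtColor(cv2.imread("pics/side2.png"),cv2.COLOR_BGR2GRAY)
for r in(100,102,104,106,108,110): print("scene",r,list(sc[r,230:260]))
print("side col359-362 rows 328-350",[list(si[328:368,c]) for c in(359,361)])
def cyl(c,x,y,z0,z1,r):
    K=optics.calibration(c);M=R.from_rotvec(K["orientation"]).as_matrix();a=np.linspace(0,2*np.pi,90)
    X=np.concatenate([np.c_[x+r*np.cos(a),y+r*np.sin(a),0*a+z] for z in(z0,z1)])
    p=(X-K["xyz"])@M@np.array(K["camera_matrix"]).T;p=p[:,:2]/p[:,2:];h=cv2.convexHull(p.astype(np.float32))[:,0];return h
for y in(-342,-338,-334):
    for c in("scene","side"):
        h=cyl(c,567.5,y,95,125,18);print(y,c,"head bbox",h.min(0),h.max(0))
for y in(-342,-338,-334):
    for c in("scene","side"):
        h=cyl(c,567.5,y,160,180,25);print(y,c,"cap bbox",h.min(0),h.max(0))
```

```text
scene 100 [np.uint8(143), np.uint8(142), np.uint8(142), np.uint8(141), np.uint8(139), np.uint8(143), np.uint8(150), np.uint8(155), np.uint8(159), np.uint8(160), np.uint8(159), np.uint8(160), np.uint8(160), np.uint8(160), np.uint8(160), np.uint8(160), np.uint8(158), np.uint8(155), np.uint8(137), np.uint8(121), np.uint8(126), np.uint8(136), np.uint8(140), np.uint8(138), np.uint8(139), np.uint8(141), np.uint8(141), np.uint8(140), np.uint8(140), np.uint8(139)]
scene 102 [np.uint8(142), np.uint8(141), np.uint8(141), np.uint8(141), np.uint8(138), np.uint8(129), np.uint8(130), np.uint8(141), np.uint8(151), np.uint8(156), np.uint8(156), np.uint8(158), np.uint8(158), np.uint8(158), np.uint8(159), np.uint8(159), np.uint8(154), np.uint8(144), np.uint8(129), np.uint8(113), np.uint8(122), np.uint8(136), np.uint8(138), np.uint8(139), np.uint8(140), np.uint8(140), np.uint8(140), np.uint8(140), np.uint8(139), np.uint8(138)]
scene 104 [np.uint8(142), np.uint8(143), np.uint8(142), np.uint8(142), np.uint8(137), np.uint8(126), np.uint8(106), np.uint8(102), np.uint8(109), np.uint8(116), np.uint8(123), np
[... 2738 characters left out ...]
np.uint8(96), np.uint8(95), np.uint8(97), np.uint8(97), np.uint8(94), np.uint8(63), np.uint8(68), np.uint8(71), np.uint8(73)]]
-342 scene head bbox [233.5  95.4] [249.5 113.2]
-342 side head bbox [349.1 337.3] [373.  367.8]
-338 scene head bbox [234.1  96.1] [250.1 113.9]
-338 side head bbox [348.8 334.9] [372.6 365.3]
-334 scene head bbox [234.7  96.8] [250.8 114.7]
-334 side head bbox [348.5 332.5] [372.2 362.7]
-342 scene cap bbox [226.7  74. ] [248.6  91.6]
-342 side cap bbox [345.5 316.3] [380.5 355.1]
-338 scene cap bbox [227.3  74.7] [249.3  92.3]
-338 side cap bbox [345.2 313.8] [380.  352.3]
-334 scene cap bbox [227.9  75.3] [250.  93.]
-334 side cap bbox [344.9 311.4] [379.6 349.6]
```

Run:
```python
import cv2
si=cv2.imread("pics/side2.png").max(2);s5=cv2.imread("pics/side5.png")[:,:,2]
for r in(342,345,348): print(r,[(c,int(si[r,c])) for c in [*range(345,353),*range(367,376)]])
for r in(328,331): print(r,[(c,int(s5[r,c])) for c in [*range(342,351),*range(376,385)]])
print([(r,int(s5[r,363])) for r in [*range(312,322),*range(346,356)]])
```

```text
342 [(345, 88), (346, 84), (347, 88), (348, 85), (349, 97), (350, 157), (351, 171), (352, 167), (367, 165), (368, 163), (369, 162), (370, 149), (371, 144), (372, 142), (373, 145), (374, 144), (375, 142)]
345 [(345, 94), (346, 94), (347, 90), (348, 76), (349, 92), (350, 109), (351, 158), (352, 167), (367, 163), (368, 164), (369, 163), (370, 164), (371, 132), (372, 142), (373, 145), (374, 147), (375, 148)]
348 [(345, 86), (346, 89), (347, 85), (348, 79), (349, 138), (350, 167), (351, 171), (352, 168), (367, 161), (368, 164), (369, 164), (370, 164), (371, 148), (372, 145), (373, 144), (374, 147), (375, 150)]
328 [(342, 48), (343, 52), (344, 47), (345, 46), (346, 40), (347, 129), (348, 177), (349, 176), (350, 173), (376, 172), (377, 174), (378, 176), (379, 111), (380, 39), (381, 18), (382, 32), (383, 45), (384, 45)]
331 [(342, 50), (343, 48), (344, 52), (345, 43), (346, 26), (347, 109), (348, 169), (349, 176), (350, 176), (376, 168), (377, 170), (378, 181), (379, 145), (380, 60), (381, 14), (382, 46), (383, 48), (384, 49)]
[(312, 31), (313, 43), (314, 53), (315, 42), (316, 48), (317, 114), (318, 179), (319, 177), (320, 176), (321, 174), (346, 106), (347, 102), (348, 104), (349, 105), (350, 105), (351, 106), (352, 103), (353, 109), (354, 112), (355, 112)]
```

Request:
move_arm([
  [0.2,0,1.5,0,0],
  [0,0,1.5,0,0],
  [0,0,0.3,0,0],
  [0,0,0.2,0,0],
  [0,0,0.2,0,0],
  [0,0,0.2,0,0],
  [0,0,0,0,0],
])

```text
t: 18.98
ee_pos: [566.5, -336.0, 111.1]
orientation: [2.223, 2.22, 0.0]
ft_force: [-0.7, -0.8, -0.5]
width: 48.8
grasp_force: 30.0
```

Request:
move_arm([
  [0,0,0.2,0,0],
  [0,0,0.2,0,0],
  [0,0,0.2,0,0],
  [0,0,0.1,0,0],
  [0,0,0,0,0],
])

```text
t: 19.6
ee_pos: [566.4, -336.0, 103.9]
orientation: [-2.223, -2.22, 0.0]
ft_force: [0.5, -0.6, 0.1]
width: 48.3
grasp_force: 30.0
```

Request:
move_arm([
  [0,0,0.1,0,0],
  [0,0,0,0,0],
  [0,0,0,0,65],
  [0,0,0,0,100],
  [0,0,0,0,100],
  [0,0,0,0,100],
  [0,0,-3,0,100],
  [0,0,-6,0,100],
  [4,-1,0,0,100],
  [5,-3,0,0,100],
])

```text
t: 20.85
ee_pos: [527.5, -245.9, 194.0]
orientation: [2.222, 2.217, 0.002]
ft_force: [0.8, 0.1, -0.9]
width: 87.8
grasp_force: 0.0
```

Run:
```python
from h import *
a=optics.get_image("side");b=optics.get_image("scene")
cv2.imwrite("pics/d6.png",cv2.resize(np.hstack([a[290:400,295:425],b[50:160,180:310]]),None,fx=3,fy=3,interpolation=3))
```

```text
(no output)
```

View pics/d6.png

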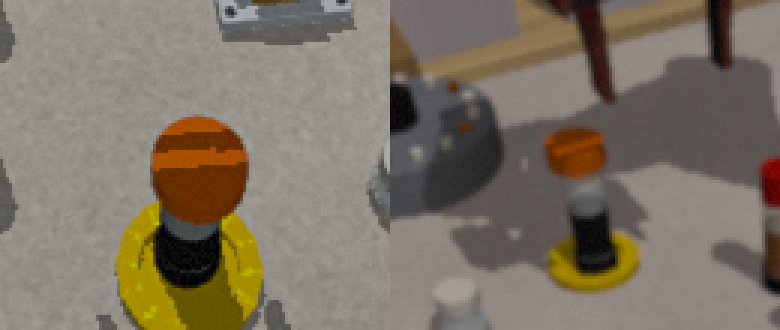

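Request:
move_arm([
  [0.85,-4.8,0,0,100],
  [0.85,-4.9,0,0,100],
  [0,0,4,0,100],
  [0,0,5,0,100],
  [0,0,2.9,0,100],
  [0,0,0,0,50],
  [0,0,0,0,0],
  [0,0,0,0,0],
  [0,0,0,0,0],
  [0,0,0,0,0],
])

```text
t: 22.2
ee_pos: [430.0, -229.0, 74.7]
orientation: [2.222, 2.219, 0.0]
ft_force: [0.7, -0.3, 0.3]
width: 41.0
grasp_force: 0.0
```

Request:
move_arm([
  [0,0,0,0,0],
  [0,0,0,0,0],
  [0,0,0,0,0],
  [0,0,-4,0,0],
  [0,0,-6,0,0],
  [0,0,-3,0,0],
])

```text
t: 22.95
ee_pos: [430.5, -229.2, 206.6]
orientation: [2.221, 2.218, 0.001]
ft_force: [0.5, 0.3, -1.3]
width: 35.4
grasp_force: 30.0
```

Request:
move_arm([
  [4.37,3.56,0,0,0],
  [4.37,3.56,0,0,0],
  [4.37,3.56,0,0,0],
  [4.37,3.56,0,0,0],
  [4.37,3.56,0,0,0],
  [4.37,3.56,0,0,0],
  [0,0,3,0,0],
  [0,0,4,0,0],
  [0,0,2,0,0],
  [0,0,0,0,0],
])

```text
t: 24.2
ee_pos: [642.3, 32.9, 112.4]
orientation: [-2.221, -2.218, 0.004]
ft_force: [0.6, 0.0, -0.9]
width: 35.2
grasp_force: 30.0
```

Request:
move_arm([
  [0,0,1,0,0],
  [0,0,1,0,0],
  [0,0,0.5,0,0],
  [0,0,0.2,0,0],
  [0,0,0,0,0],
  [0,0,0,0,0],
])

```text
t: 24.95
ee_pos: [643.8, 33.1, 88.5]
orientation: [2.223, 2.22, 0.001]
ft_force: [-3.5, -0.3, 8.9]
width: 35.3
grasp_force: 30.0
```

Request:
move_arm([
  [0,0,-0.1,0,60],
  [0,0,0,0,100],
  [0,0,0,0,100],
  [0,0,0,0,100],
  [0,0,-5,0,100],
  [0,0,-6,0,100],
  [3.87,-4.23,0,0,100],
  [3.87,-4.23,0,0,100],
  [3.87,-4.23,0,0,100],
  [3.87,-4.23,0,0,100],
])

```text
t: 26.2
ee_pos: [473.2, 189.1, 198.2]
orientation: [2.223, 2.219, 0.001]
ft_force: [-0.7, -0.1, 0.7]
width: 88.0
grasp_force: 0.0
```

Request:
move_arm([
  [3.87,-4.23,0,0,100],
  [0,0,0,0,100],
])

```text
t: 26.45
ee_pos: [429.7, 228.6, 198.1]
orientation: [-2.217, -2.225, 0.001]
ft_force: [-0.2, -0.3, -0.2]
width: 87.8
grasp_force: 0.0
```

Request:
move_arm([
  [0,0,4,0,100],
  [0,0,5,0,100],
  [0,0,3.3,0,100],
  [0,0,0,0,50],
  [0,0,0,0,0],
  [0,0,0,0,0],
  [0,0,0,0,0],
  [0,0,0,0,0],
  [0,0,0,0,0],
  [0,0,0,0,0],
])

```text
t: 27.7
ee_pos: [432.4, 227.0, 75.5]
orientation: [2.223, 2.22, 0.001]
ft_force: [-2.3, -0.5, 6.7]
width: 35.5
grasp_force: 30.0
```

Request:
move_arm([
  [0,0,0,0,0],
  [0,0,-4,0,0],
  [0,0,-6,0,0],
  [0,0,-4.5,0,0],
  [0,0,0,0,0],
])

```text
t: 28.32
ee_pos: [434.3, 227.9, 223.2]
orientation: [2.221, 2.219, 0.01]
ft_force: [-0.2, 0.8, -2.1]
width: 35.0
grasp_force: 30.0
```

Request:
move_arm([
  [-4.48,3.57,0,0,0],
  [-4.48,3.57,0,0,0],
  [-4.48,3.57,0,0,0],
  [-4.48,3.57,0,0,0],
  [-4.48,3.57,0,0,0],
  [-4.48,3.57,0,0,0],
  [0,0,0,0,0],
  [0,0,4,0,0],
  [0,0,4,0,0],
  [0,0,2.5,0,0],
])

```text
t: 29.58
ee_pos: [643.0, -41.0, 111.1]
orientation: [-2.219, -2.218, 0.006]
ft_force: [0.1, -0.2, -1.5]
width: 35.8
grasp_force: 30.0
```

Request:
move_arm([
  [0,0,1,0,0],
  [0,0,1,0,0],
  [0,0,0.4,0,0],
  [0,0,0.3,0,0],
  [0,0,0,0,0],
  [0,0,0,0,0],
])

```text
t: 30.32
ee_pos: [646.7, -42.2, 89.5]
orientation: [2.222, 2.219, 0.001]
ft_force: [-2.7, 0.5, 7.3]
width: 34.9
grasp_force: 30.0
```

Request:
move_arm([
  [0,0,-0.1,0,60],
  [0,0,0,0,100],
  [0,0,0,0,100],
  [0,0,0,0,100],
  [0,0,-5,0,100],
  [0,0,-6,0,100],
  [-1.85,-5.35,0,0,100],
  [-1.85,-5.35,0,0,100],
  [-1.85,-5.35,0,0,100],
  [-1.85,-5.35,0,0,100],
])

```text
t: 31.58
ee_pos: [430.4, -116.3, 199.1]
orientation: [2.222, 2.22, 0.0]
ft_force: [-0.0, -0.9, 0.1]
width: 88.0
grasp_force: 0.0
```

Request:
move_arm([
  [0,0,0,0,100],
  [0,0,4,0,100],
  [0,0,5,0,100],
  [0,0,3.5,0,100],
  [0,0,0,0,50],
  [0,0,0,0,0],
  [0,0,0,0,0],
  [0,0,0,0,0],
  [0,0,0,0,0],
  [0,0,0,0,0],
])

```text
t: 32.83
ee_pos: [432.2, -116.0, 74.5]
orientation: [2.222, 2.22, 0.0]
ft_force: [-1.5, -0.2, 4.2]
width: 35.7
grasp_force: 30.0
```

Request:
move_arm([
  [0,0,0,0,0],
  [0,0,0,0,0],
  [0,0,-4,0,0],
  [0,0,-6,0,0],
  [0,0,-4.5,0,0],
  [0,0,0,0,0],
])

```text
t: 33.58
ee_pos: [434.2, -116.6, 222.2]
orientation: [2.218, 2.216, 0.005]
ft_force: [-0.1, -0.1, -1.5]
width: 35.4
grasp_force: 30.0
```

Request:
move_arm([
  [0,5.41,0,0,0],
  [0,5.41,0,0,0],
  [0,5.41,0,0,0],
  [0,5.41,0,0,0],
  [0,0,0,0,0],
  [0,0,4,0,0],
  [0,0,4,0,0],
  [0,0,2.5,0,0],
  [0,0,0,0,0],
  [0,0,0,0,0],
])

```text
t: 34.83
ee_pos: [648.2, -116.3, 114.4]
orientation: [-2.223, -2.22, 0.0]
ft_force: [-0.1, -0.5, -1.7]
width: 35.3
grasp_force: 30.0
```

Request:
move_arm([
  [0,0,1,0,0],
  [0,0,0.8,0,0],
  [0,0,0.4,0,0],
  [0,0,0.2,0,0],
  [0,0,0,0,0],
  [0,0,0,0,0],
])

```text
t: 35.58
ee_pos: [648.7, -116.2, 90.3]
orientation: [2.223, 2.22, 0.0]
ft_force: [0.5, -0.2, -1.7]
width: 35.3
grasp_force: 30.0
```

Request:
move_arm([
  [0,0,0.2,0,0],
  [0,0,0.1,0,0],
  [0,0,0,0,0],
  [0,0,0,0,60],
  [0,0,0,0,100],
  [0,0,0,0,100],
  [0,0,0,0,100],
  [0,0,-5,0,100],
  [0,0,-6,0,100],
  [0,-5,0,0,100],
])

```text
t: 36.83
ee_pos: [604.0, -117.0, 202.6]
orientation: [2.215, 2.214, 0.011]
ft_force: [-1.4, -0.0, -0.6]
width: 87.6
grasp_force: 0.0
```

Request:
move_arm([
  [0,-6,0,0,100],
  [0,-6,0,0,100],
  [0,-3,0,0,100],
  [0,0,0,0,100],
  [0,0,0,0,100],
])

```text
t: 37.45
ee_pos: [450.0, -116.2, 197.6]
orientation: [2.222, 2.219, 0.002]
ft_force: [0.2, 0.1, 0.0]
width: 87.9
grasp_force: 0.0
```

Run:
```python
from h import *
np.set_printoptions(precision=1,suppress=True)
a=optics.get_image("side");b=optics.get_image("scene")
cv2.imwrite("pics/d7.png",cv2.resize(np.hstack([a[150:400,240:440],b[80:330,200:400]]),None,fx=2,fy=2,interpolation=3))
for l in("blue","green","red"):
    p=spotter.find_in("side",l)[0]["point"];q=spotter.find_in("scene",l)[0]["point"];print(l,tri(p,"side",q,"scene"))
```

```text
blue (array([ 644.8, -126.3,   86.1]), np.float64(5.638072196824263))
green (array([644. , -38.6,  93.1]), np.float64(4.540011120349226))
red (array([642.4,  38. ,  84.4]), np.float64(17.377696034190897))
```

View pics/d7.png

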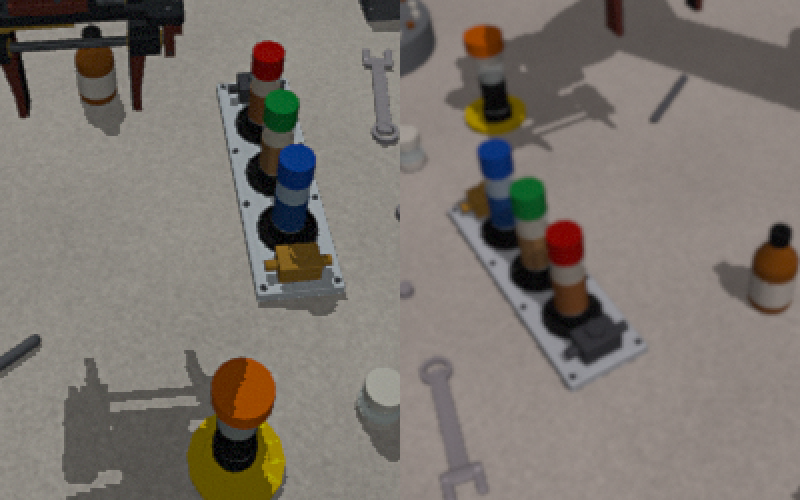

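The final views show blue by the brass inlet, green in the middle and red by the outlet. All three stand upright inside their rims. The capped spent cartridge is in the dish and the amber bottle hasn't moved.

```bash
python3 -c "
from workcell import close_job
print(close_job())"
```

```text
the job is handed in; nothing more can be done
None
```

I handed the job in at about 37 s. Blue, green and red stand in their seats in gas-flow order, the capped spent cartridge is in the yellow dish, and the amber bottle was left alone. The final camera views confirm this, but the hand-in returned no verdict.

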